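# Let a model wheel out of the hopper and ease its lid shut

### The arm

A 6-joint arm with a two-finger parallel gripper is mounted at the origin on the work surface. World frame = base frame: x ahead of the robot, y to its left, z up, the work surface at z = 0. Lengths are in mm, angles in rad, forces in N, time in s.
With the tool pointing down it reaches from about 300 to 775 mm from the base axis. Payload 14.6 kg.
Tool frame: the origin (TCP) lies between the finger pads; the fingertips stand 19 mm ahead of it and the grasp point (between the pads) is the TCP; z points along the fingers, y is the line along which they close (so a half turn about z gives the same grasp; the last joint's range is limited). The gripper opens to 94 mm and grips with 3 to 60 N. Pads are 16 mm wide; open, the fingers measure 119 mm over their backs; the gripper's body (75 mm by 177 mm) begins 78 mm behind the grasp point.
Start: joints at [-1.307, 0.3, 1.521, -0, 1.321, -0.067], TCP at [178.633, -520.173, 224.446] pointing down, gripper open.
Joint ranges: [-3.03, 3.03], [-0.79, 2.21], [0.23, 2.52], [-1.04, 4.18], [0, 3.07], [-2.55, 2.55]. Speed limits (rad/s): [2.22, 2.22, 2.57, 3.14, 3.14, 3.14].

### API

Orientations are given as [roll, pitch, yaw] about the fixed x, y, z axes, in that order (R = Rz(yaw) Ry(pitch) Rx(roll)).
In Python, from cell import monitor, imaging, job, find_in, trace gives the robot as it stands. The module is installed in compiled form; this text tells all that it offers.
- The arm moves only by the tool arm_command, never from a script. Its argument "steps" is a list of rows, each a list of 5 numbers: the opening, from 0 (shut) to 1 (fully open), then the shift along the tool's x, y, z in mm, then the turn about the tool's z in degrees. In form: [[gripper, dx, dy, dz, turn], ...]. A call has 1 to 20 rows; each row is the pose to reach, as a shift and turn from the pose commanded when the call began, along the tool's axes at that moment; what a row does not reach only later rows make up. A row lasts 1/8 s, in which the tool goes at most 62.5 mm and 10.7 degrees, less where a joint would pass 70% of its speed; a pose out of reach is approached as far as the arm can. A call with a gripper value outside its range is refused whole. The fingers move at their own pace and stop on an object; "force" is the grip in N (left out, the last holds). Time passes only in rows, so rows that repeat a pose let the fingers close. It gives the time, the measured TCP pose, the force, the opening and the grip force at its end, in the units of the state.
- monitor.read_state(): the state, without advancing time (a new reading comes with each control period).
- imaging.camera(name): name is "scene" or "top" or "wrist"; returns a dict with "img" (480x640x3 uint8, red, green, blue), "mtx" (3x3 intrinsics, pixels), "view" (4x4, takes a point from world to camera coordinates). Camera axes: x right, y down, z forward; pixel columns grow to the right and rows downward; lengths in mm; the calibration is good to about 2 mm. A picture is of the moment at which its call begins. There is no depth.
- job.sign_off(): hands the job in; it is judged then, once.
Trained networks look in a picture, given as the dict that the camera call returned (one of the last four; its "shot" number tells which), for a name from the list of things; names that differ only in an ending like _2 or _b are one class to them, and where a whole thing is asked for, a point or a joint stands for the part that bears it (a point fixed in the world has none). Each returns a list of dicts, best first, with "p" (0 to 1); they miss things now and then, are a little off and sometimes report something else, mostly with a low value. They report only what shows in the picture. A call takes as long as a camera call. They do not tell look-alikes from the thing itself.
- find_in(picture, target): "rect" ([centre column, centre row, width, height] in pixels, round what is visible of it).
- trace(picture, target): "region" (480x640 bool, what is visible of it) and "rect" ([centre column, centre row, width, height] in pixels, round what is visible of it).
The state is a dict: "clock": time; "joints": joint angles; "qd": joint speeds; "effort": joint torques, N m; "eef_pos": TCP position; "eef_rot": TCP orientation; "wrist_force": force on the tool from outside, world axes, zero at the start; "moment": the same for the moment, N m; "finger_gap": finger opening in mm; "finger_force": force on a finger pad.
Only numpy, scipy, OpenCV 4.12 (cv2) and the standard library are available. Lean on these libraries where they do the work, as an engineer would, in place of code of your own. Each camera call takes 0.05 s, during which the arm holds its last target. There are 200 camera calls.

### The job

Press the paddle of the wheel hopper's lever all the way down so that the lid lifts, and keep it down until the model wheel has rolled out into the pocket at the other end. Then let the lever up gently under your fingers until the lid is fully shut, without letting it slam, and move clear. Only push on the lever: do not touch the wheel or the lid, and leave the jar, the bare tyre and the spare wheel where they are.

Things in the scene. Friction and masses are not known exactly. Their poses are not given: they have to be found in the camera images.
- hopper: Grey plastic wheel hopper fixed to the bench, 290 x 100 mm, about 115 mm high. Origin: on the bench, under its channel; x axis along the channel from the lever (-x, to the robot's right) to the pocket (+x), z up. Inside the 34 mm wide channel the floor slopes down to a 20 mm step into the pocket. Its place and yaw (0.85 to 1.6 rad) differ each time.
- paddle (a point): Centre of the top face of the lever's paddle: aluminium plate 94 mm wide (hopper y), 40 mm long, 6 mm thick, on two bars. Pivot 120 mm from it, at hopper x -85 mm, 70 mm up. At rest it tilts up by 0.2 rad, this point 97 mm above the bench at hopper x -202 mm; fully pressed, 47 mm, almost straight below. Resists with about 4 N (top) to 7 N (bottom). Only the hopper stands taller near it.
- lever (a joint): Turn of the lever in rad: 0 = at rest (paddle up, lid shut), 0.42 = pressed down to its stop. It springs back when let go, and the lid then slams shut in about a tenth of a second; let up over a second or more it is gentle.
- lid (a joint): Opening of the lid in rad: 0 = shut, 0.67 = fully up; 1.6 x the lever's angle, by linkage. The lid is an open grey frame 142 x 50 mm with a 26 mm slot down its middle (the wheel shows through) and a front panel hanging 70 mm down that closes the channel's +x end; hinged across the hopper's top at hopper x -55 mm, 110 mm above the bench.
- lid_front (a point): Middle of the top of the lid's front edge, 140 mm in hopper x from the lid's hinge; 114 mm above the bench with the lid shut.
- wheel: The model wheel: black tyre with a silver five-spoke rim, 52 mm diameter, 26 mm wide, 40 to 85 g. Origin at its centre, axle along its y axis. At the start it stands on its tread in the channel behind the lid's front panel (centre about 57 mm in hopper x) and rolls out by itself when the lid is up.
- pocket (a point): Centre of a wheel that lies home in the pocket: hopper x = 139 mm, 36 mm above the bench. The pocket is an open-topped space 62 mm long (hopper x) and 34 mm wide with walls to 50 mm above the bench.
- paint_jar: Small paint jar, 42 mm diameter, 48 mm tall, origin at the centre of its underside; bystander, at least 110 mm from the paddle's centre.
- bare_tyre: Black rubber tyre without a rim, lying flat: ring 54 mm outside, 42 mm inside, 26 mm tall, origin at the centre of its underside; bystander, at least 110 mm from the paddle's centre.
- spare_wheel: A second wheel like the first, lying flat on the bench, 52 mm diameter, 26 mm tall, origin at the centre of its underside; bystander, at least 110 mm from the paddle's centre.
There are look-alikes about, which are no part of the job. Leave any orange look-alike of the wheel alone.

How it is judged (in metres and radians):
On the way, in this order (a step that is already met when the one before it is completed fails the run):
1. the lever is held right down with the lid up, and the wheel is in the pocket (value of joint lid above 0.6 rad and horizontal distance between wheel and pocket below 0.01 m and height (world z) of wheel below 0.045 m), for 0.3 s.
2. the lid is shut again with the wheel in the pocket (value of joint lid below 0.03 rad and horizontal distance between wheel and pocket below 0.01 m and height (world z) of wheel below 0.045 m), for 0.2 s.
At the end, for the whole second after the job is handed in: Lid shut (below 0.03 rad), lever back up (below 0.02 rad), the wheel at rest in the pocket (centre within 10 mm of the pocket's, level with it), the three bystanders within 20 mm of where they stood (all of step 2 and value of joint lever below 0.02 rad and linear speed of wheel below 0.03 m/s and distance of each of paint_jar, bare_tyre, spare_wheel from where it was at the start of the episode below 0.02 m); the robot touches nothing.
It fails at once if the lid came down faster than 2.5 rad/s (it slammed) (velocity of joint lid below -2.5 rad/s).
It fails at once if the robot touched the wheel (contact force between any of the arm, the fingers and wheel above 0.5 N).
It fails at once if the lid was touched by the robot (contact force between any of the arm, the fingers and lid above 0.5 N).
It fails at once if the wheel was lifted (height (world z) of wheel above 0.13 m).
It fails at once if a bystander was knocked or moved (distance of any of paint_jar, bare_tyre, spare_wheel from where it was at the start of the episode above 0.02 m).
It also fails if it takes over 32 s, if anything falls off the work surface, if the arm or the gripper's body presses on something with over 40 N, if the wrist force passes 120 N, or if a joint passes its speed limit or range.

## Working session

There is one attempt and no reset: what is moved stays moved. The work goes in short steps, Python scripts to look and compute and a tool call to move; the robot and the scene stay as the last step left them, time stands still between calls to the robot, and variables do not carry over. Pictures are saved under pics/ and viewed, at most 10 in all, crops included, and the job is handed in when it is done.

Besides the shell and the picture viewer there is one more tool, called after "Call:" as name(argument=value, ...) on one line, values as JSON. arm_command: Moves the arm, as the interface text tells. Its arguments: {"type":"object","properties":{"steps":{"type":"array","items":{"type":"array","items":{"type":"number"}}},"force":{"type":"number"}},"required":["steps"]}

```bash
mkdir -p pics; python3 - <<'E'
from cell import monitor, imaging, job, find_in, trace
import cv2,numpy as np
s=monitor.read_state(); print(s)
ims=[]
for n in("scene","top"):
    p=imaging.camera(n); ims.append(p['img'])
    np.savez(f'pics/{n}.npz',img=p['img'],mtx=p['mtx'],view=p['view'])
    for t in("hopper","paddle","lid","wheel","paint_jar","bare_tyre","spare_wheel"):
        print(n,t,[(np.round(d['rect']).tolist(),round(d['p'],2)) for d in find_in(p,t)[:4]])
    cv2.imwrite(f'pics/{n}.png',p['img'][:,:,::-1])
E
```

```text
{'clock': 0.0, 'joints': array([-1.30660472e+00,  3.00479289e-01,  1.52158616e+00,  1.34522737e-05,
        1.32071166e+00, -6.65915051e-02]), 'qd': array([ 9.83944528e-04,  2.03084139e-03, -1.39601665e-04, -2.44019478e-04,
        4.75567714e-04, -5.18585053e-05]), 'effort': array([-6.26231249e-04, -5.31806016e+01, -3.52738452e+01,  7.08359806e-02,
        2.43834121e-02, -9.51102015e-05]), 'eef_pos': array([ 178.57147399, -519.94401438,  223.87968094]), 'eef_rot': array([-3.14041168e+00, -9.18177607e-05,  3.30779716e-01]), 'wrist_force': array([-0.56860164,  0.48688844, -0.61174769]), 'moment': array([ 0.06392734,  0.01834424, -0.02247281]), 'finger_force': 0.0, 'finger_gap': 93.78457655603324}
scene hopper [([300.0, 201.0, 71.0, 186.0], 0.97)]
scene paddle [([314.0, 158.0, 40.0, 97.0], 0.6)]
scene lid [([296.0, 200.0, 40.0, 85.0], 0.61), ([248.0, 210.0, 24.0, 24.0], 0.45)]
scene wheel [([316.0, 327.0, 30.0, 28.0], 0.88), ([207.0, 279.0, 21.0, 31.0], 0.7), ([298.0, 208.0, 12.0, 5.0], 0.4)]
scene paint_jar [([351.0, 230.0, 18.0, 30.0], 0.81)]
scene bare_tyre [([248.0, 211.0, 25.0, 25.0], 0.65)]
scene spare_wheel [([247.0, 155.0, 21.0, 26.0], 0.72)]
top hopper [([393.0, 283.0, 262.0, 211.0], 0.75)]
top paddle [([434.0, 325.0, 186.0, 127.0], 0.64)]
top lid [([369.0, 249.0, 105.0, 90.0], 0.82)]
top wheel [([338.0, 126.0, 28.0, 35.0], 0.83), ([344.0, 238.0, 30.0, 24.0], 0.79), ([222.0, 195.0, 37.0, 24.0], 0.73)]
top paint_jar [([310.0, 303.0, 27.0, 32.0], 0.7)]
top bare_tyre []
top spare_wheel [([504.0, 252.0, 39.0, 34.0], 0.7)]
```

View pics/top.png

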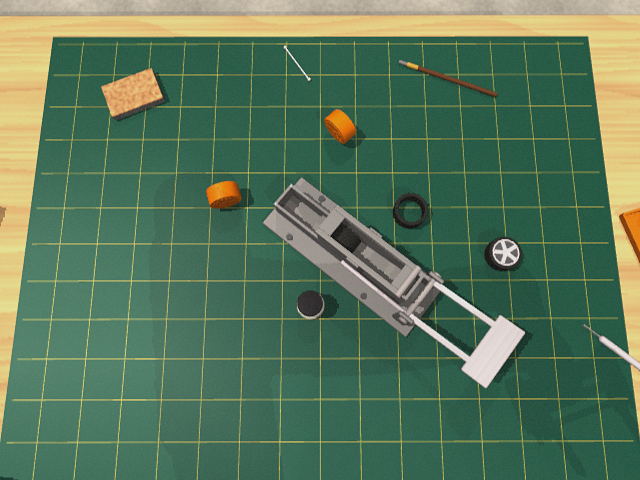

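View pics/scene.png

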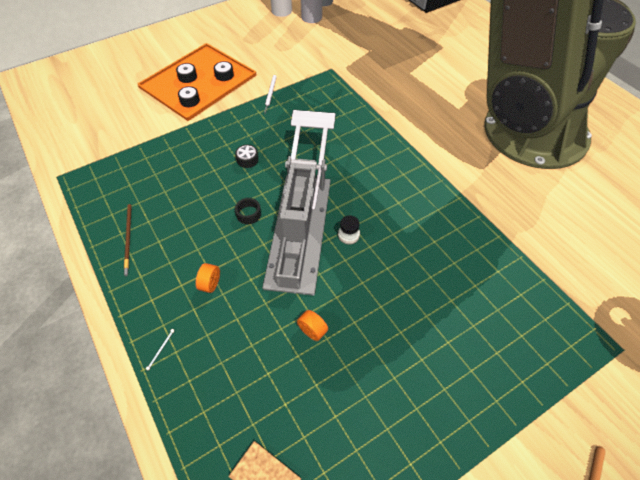

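The top view shows one hopper, with its pocket at about (300,195) and the paddle at about (493,351). The black wheel is in the slot at (345,236). The two orange wheels at (340,126) and (222,195) are look-alikes, so I'll leave them alone. The jar is at (311,305), the tyre at (411,211) and the spare wheel at (504,253). Next I'll fit the hopper pose from the paddle and confirm it with an overlay crop.

```bash
cat > h.py <<'E'
import numpy as np,cv2
from scipy.optimize import least_squares
def proj(P,c):
    q=np.c_[P,np.ones(len(P))]@c['view'].T; q=q[:,:3]@c['mtx'].T; return q[:,:2]/q[:,2:]
def h2w(p,P):
    x,y,a=p; P=np.asarray(P,float); c,s=np.cos(a),np.sin(a)
    return np.c_[x+c*P[:,0]-s*P[:,1], y+s*P[:,0]+c*P[:,1], P[:,2]]
C=[(-202+sx*20*np.cos(.2),sy*47,97-sx*20*np.sin(.2)) for sx,sy in((-1,-1),(-1,1),(1,1),(1,-1))]
E
python3 - <<'E'
from h import *
det={};cs={}
for n,c0 in(("top",(493,351)),("scene",(314,119))):
    c=cs[n]=dict(np.load(f'pics/{n}.npz')); g=c['img'].min(2)
    m=(g>150).astype(np.uint8); m=cv2.morphologyEx(m,cv2.MORPH_OPEN,np.ones((9,9))) 
    k,l,st,ce=cv2.connectedComponentsWithStats(m)
    L=l[c0[1],c0[0]]; print(n,L,st[L],ce[L])
    cn=cv2.findContours((l==L).astype(np.uint8),0,1)[0][0]
    det[n]=cv2.boxPoints(cv2.minAreaRect(cn)); print(det[n])
def res(p):
    r=[]
    for n in cs:
        q=proj(h2w(p,C),cs[n]); 
        d=np.linalg.norm(q[:,None]-det[n][None],axis=2)
        r+=list(d.min(1)*(1 if n=="top" else .5))
    return r
best=min((least_squares(res,(x,y,a),loss='soft_l1') for x in(350,450,550) for y in(-250,-100,0) for a in(.9,1.2,1.5)),key=lambda r:r.cost)
p=best.x; print(p,best.cost,np.round(best.fun,1)); np.save('p.npy',p)
print('paddle',h2w(p,[(-202,0,97)]))
c=cs['top'];im=cv2.resize(c['img'][160:400,240:560,::-1],None,fx=2.5,fy=2.5)
def dr(P,col):
    q=((proj(h2w(p,P),c)-[240,160])*2.5).astype(int); cv2.polylines(im,[q],True,col,1)
dr(C,(0,0,255)); dr([(-120,-50,0),(170,-50,0),(170,50,0),(-120,50,0)],(255,0,0))
dr([(85,-25,114),(85,25,114),(-55,25,114),(-55,-25,114)],(0,255,255)); dr([(108,-17,50),(170,-17,50),(170,17,50),(108,17,50)],(0,255,0))
cv2.imwrite('pics/ov.png',im)
# bystanders
for n,u,z in(("jar",(311,305),24),("tyre",(411,211),13),("spare",(504,253),13)):
    f=least_squares(lambda v:proj(np.array([[v[0],v[1],z]]),c)[0]-u,(450,-100)); print(n,f.x)
E
```

```text
top 8 [ 465  319   56   65 2071] [492.42829551 350.77691936]
[[458.04834 368.4503 ]
 [496.9994  312.36075]
 [524.92236 331.75168]
 [485.9713  387.84122]]
scene 17 [292 111  43  17 654] [312.93119266 118.93577982]
[[291.08966  124.92415 ]
 [292.38623  109.365524]
 [334.6759   112.88966 ]
 [333.37933  128.44829 ]]
[ 621.67318482  -69.61300044 -608.56437577] 17.257582615025214 [6.1 5.8 4.1 3.6 1.1 0.9 0.5 0.7]
paddle [[ 496.83701036 -228.42083886   97.        ]]
jar [558.36552245  13.1367814 ]
tyre [ 709.40074234 -146.84770756]
spare [ 640.44928343 -291.4524283 ]
```

View pics/ov.png

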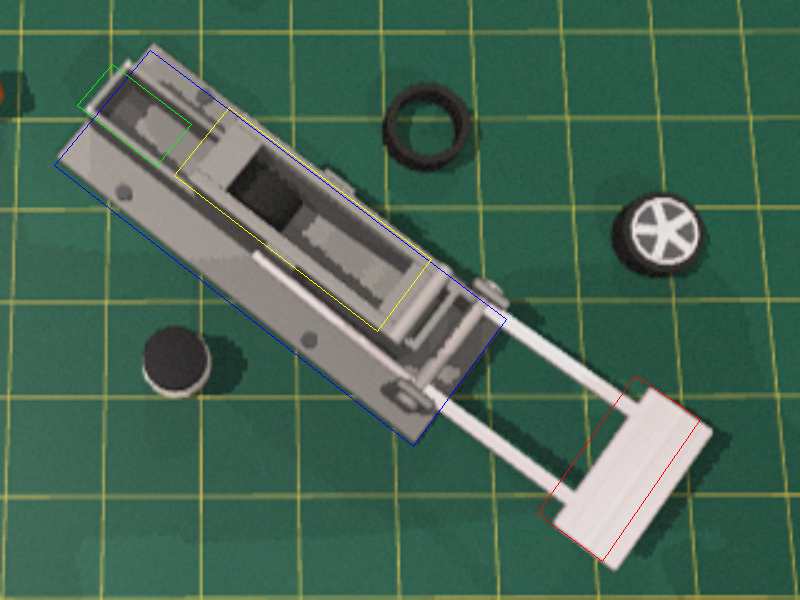

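The overlay shows the fit sits about 7 px too far along the hopper, because the scene corners were poor. I'll refit on corners read from the top crop: (525,332), (486,388), (461,369) and (500,315).

```bash
python3 - <<'E'
from h import *
c=dict(np.load('pics/top.npz')); s=dict(np.load('pics/scene.npz'))
D=np.array([(524.8,332),(486,388),(461.2,368.8),(500,315.2)])
# extra: lid front-edge/wheel centre: wheel tread top visible in slot
r=least_squares(lambda p:(proj(h2w(p,C),c)-D).ravel(),(480,-100,.9))
p=r.x; print(p,np.round(r.fun,1)); np.save('p.npy',p)
print('paddle',h2w(p,[(-202,0,97),(-207,0,97)]))
out=[]
for c,x0,y0,w,hh,f in((c,240,160,320,240,1.6),(s,230,100,160,200,2)):
    f*=1.25 if f==1.6 else 1.5
    im=cv2.resize(c['img'][y0:y0+hh,x0:x0+w,::-1],None,fx=f,fy=f)
    for P,col in((C,(0,0,255)),([(-120,-50,0),(170,-50,0),(170,50,0),(-120,50,0)],(255,0,0)),([(85,-25,114),(85,25,114),(-55,25,114),(-55,-25,114)],(0,255,255)),([(108,-17,50),(170,-17,50),(170,17,50),(108,17,50)],(0,255,0))):
        cv2.polylines(im,[((proj(h2w(p,P),c)-[x0,y0])*f).astype(int)],True,col,1)
    out.append(im)
H=600; o=np.zeros((600,640+480,3),np.uint8)
for im,x in zip(out,(0,640)): o[:im.shape[0],x:x+im.shape[1]]=im
cv2.imwrite('pics/ov2.png',cv2.resize(o,None,fx=.714,fy=.714))
E
```

```text
[618.16133186 -77.78613328   0.89436248] [ 1.   0.   0.1  0.7 -1.   0.3 -0.2 -1.2]
paddle [[ 491.70608256 -235.30778235   97.        ]
 [ 488.57600214 -239.20683307   97.        ]]
```

View pics/ov2.png

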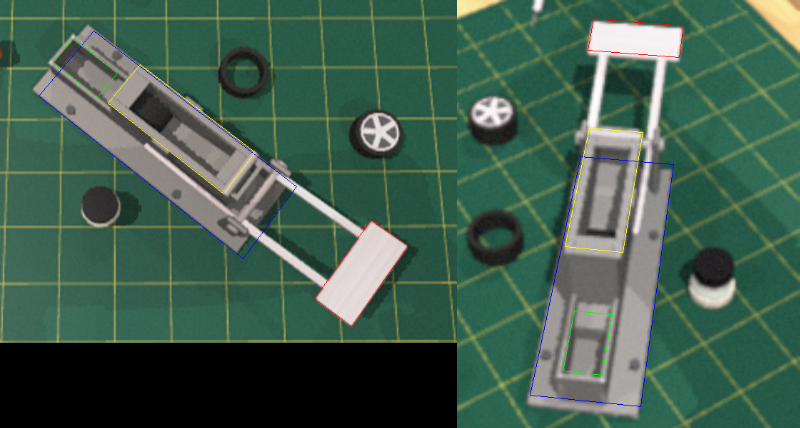

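The overlay now matches in both views: the paddle, lid and pocket outlines coincide, and the paddle centre is at (492,-235,97) with yaw 0.894. I'll move above the paddle with the fingers shut and the tool x along the hopper x.

Call:
arm_command(steps=[[0.5,40,-17,0,-4],[0,80,-34,0,-8],[0,125,-54,0,-12],[0,170,-73,0,-16],[0,215,-93,10,-20],[0,260,-112,25,-24],[0,305,-131,40,-28],[0,345,-149,50,-31],[0,375,-161,60,-32.3],[0,386,-166,70,-32.3],[0,386,-166,75,-32.3],[0,386,-166,75,-32.3]], force=20)

```text
clock: 2.3
eef_pos: [489.1, -238.5, 149.3]
eef_rot: [-3.141, 0.0, 0.893]
wrist_force: [-0.3, 0.3, 0.2]
finger_gap: 0.6
finger_force: 0.0
```

```bash
python3 - <<'E'
from cell import monitor, imaging
import cv2,numpy as np
s=monitor.read_state(); print({k:np.round(s[k],3) for k in('clock','joints','eef_pos','eef_rot','wrist_force','finger_gap')})
a=imaging.camera('scene')['img'][60:300,200:420];b=imaging.camera('top')['img'][160:400,240:560]
cv2.imwrite('pics/a1.png',cv2.resize(np.hstack([a,b])[:,:,::-1],None,fx=1.48,fy=1.48))
E
```

```text
{'clock': np.float64(2.3), 'joints': array([-0.521,  0.361,  1.624, -0.   ,  1.158,  0.157]), 'eef_pos': array([ 489.063, -238.54 ,  149.263]), 'eef_rot': array([-3.141,  0.   ,  0.893]), 'wrist_force': array([-0.258,  0.256,  0.243]), 'finger_gap': np.float64(0.565)}
```

View pics/a1.png

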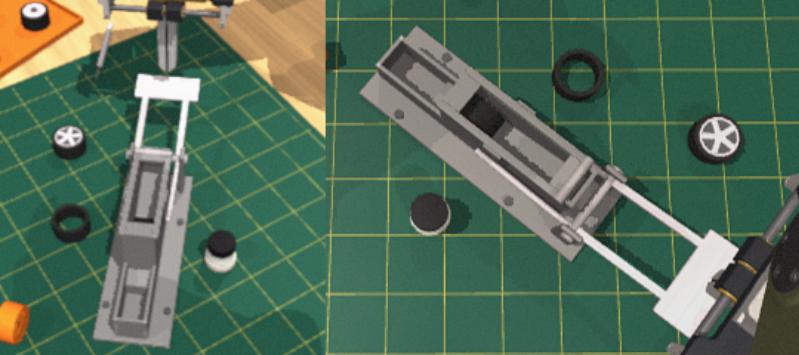

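Call:
arm_command(steps=[[0,2,0,10,0],[0,3,0,20,0],[0,3,0,30,0],[0,3,0,37,0],[0,3,0,44,0],[0,3,0,51,0],[0,3,0,58,0],[0,3,0,65,0],[0,3,0,72,0],[0,3,0,76,0],[0,3,0,80,0],[0,3,0,82,0],[0,3,0,82,0]])

```text
clock: 4.03
eef_pos: [492.4, -235.2, 67.8]
eef_rot: [3.14, -0.001, 0.894]
wrist_force: [0.4, 2.8, 7.7]
finger_gap: 0.3
finger_force: 3.4
```

```bash
python3 - <<'E'
from cell import monitor, imaging
import cv2,numpy as np
s=monitor.read_state(); print({k:np.round(s[k],3) for k in('clock','eef_pos','wrist_force')})
a=imaging.camera('scene')['img'][60:300,200:420];b=imaging.camera('top')['img'][160:400,240:560]
cv2.imwrite('pics/a2.png',cv2.resize(np.hstack([a,b])[:,:,::-1],None,fx=1.48,fy=1.48))
E
```

```text
{'clock': np.float64(4.025), 'eef_pos': array([ 492.399, -235.216,   67.795]), 'wrist_force': array([0.42 , 2.846, 7.71 ])}
```

View pics/a2.png

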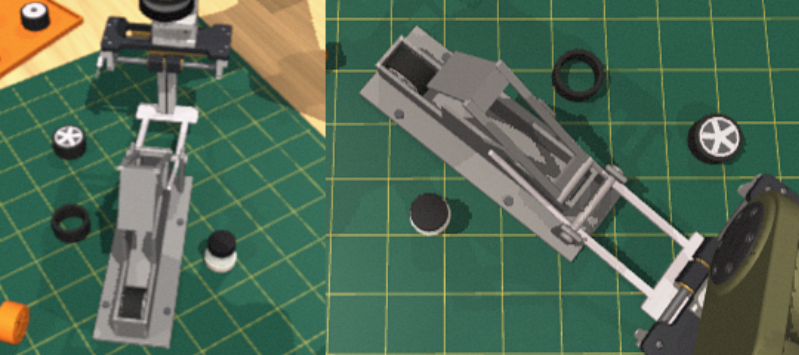

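The lid is up and the wheel is in the pocket, at about (132,300) in the left half and (408,68) in the right. I'll press until the stop shows in the force and hold there.

Call:
arm_command(steps=[[0,0,0,1,0],[0,0,0,2,0],[0,0,0,3,0],[0,0,0,4,0],[0,0,0,4,0],[0,0,0,4,0],[0,0,0,4,0],[0,0,0,4,0],[0,0,0,4,0]])

```text
clock: 5.25
eef_pos: [492.9, -235.2, 66.0]
eef_rot: [3.139, -0.002, 0.895]
wrist_force: [-7.3, 9.7, 31.6]
finger_gap: 0.1
finger_force: 15.5
```

```bash
python3 - <<'E'
from cell import monitor, imaging, find_in
from h import *
s=monitor.read_state(); print({k:np.round(s[k],3) for k in('clock','eef_pos','wrist_force')})
p=np.load('p.npy')
for n in('scene','top'):
    c=imaging.camera(n)
    print(n,[(np.round(d['rect']).tolist(),round(d['p'],2)) for d in find_in(c,'wheel')[:4]], proj(h2w(p,[(139,0,36),(139,0,62),(125,0,36)]),c).round(0).tolist())
E
```

```text
{'clock': np.float64(5.25), 'eef_pos': array([ 492.867, -235.161,   65.998]), 'wrist_force': array([-7.272,  9.669, 31.577])}
scene [([207.0, 277.0, 24.0, 32.0], 0.79), ([315.0, 325.0, 30.0, 30.0], 0.66), ([249.0, 210.0, 23.0, 24.0], 0.54)] [[291.0, 264.0], [291.0, 256.0], [293.0, 257.0]]
top [([296.0, 208.0, 29.0, 33.0], 0.96), ([222.0, 197.0, 32.0, 25.0], 0.89), ([340.0, 126.0, 30.0, 37.0], 0.6)] [[300.0, 210.0], [299.0, 205.0], [307.0, 215.0]]
```

The lever is at its stop, with the force jumping to 32 N, and the wheel is home. Now I'll let the lever up slowly.

Call:
arm_command(steps=[[0,0,0,-1,0],[0,0,0,-2,0],[0,0,0,-3,0],[0,0,0,-4.5,0],[0,0,0,-6,0],[0,0,0,-8,0],[0,0,0,-10,0],[0,0,0,-12,0],[0,0,0,-14,0],[0,0,0,-16,0],[0,0,0,-18,0],[0,0,0,-20,0],[0,0,0,-22,0],[0,0,0,-24,0],[0,0,0,-26,0],[0,0,0,-28,0],[0,0,0,-30,0],[0,0,0,-32,0],[0,0,0,-34,0],[0,0,0,-36,0]])

```text
clock: 7.95
eef_pos: [491.9, -235.7, 99.7]
eef_rot: [3.141, -0.0, 0.894]
wrist_force: [-0.5, -1.2, 4.7]
finger_gap: 0.5
finger_force: 2.4
```

Call:
arm_command(steps=[[0,0,0,-2,0],[0,0,0,-4,0],[0,0,0,-6,0],[0,0,0,-8,0],[0,0,0,-10,0],[0,0,0,-12,0],[0,0,0,-13.5,0],[0,0,0,-15,0],[0,0,0,-16.5,0],[0,0,0,-18,0],[0,0,0,-19.5,0],[0,0,0,-21,0],[0,0,0,-23,0],[0,0,0,-26,0],[0,0,0,-32,0],[0,0,0,-45,0],[0,0,0,-60,0],[0,0,0,-80,0],[0,0,0,-80,0]])

```text
clock: 10.32
eef_pos: [492.3, -235.8, 181.4]
eef_rot: [3.138, -0.001, 0.895]
wrist_force: [-0.2, 0.0, -0.4]
finger_gap: 0.6
finger_force: 0.0
```

```bash
python3 - <<'E'
from cell import monitor, imaging
import cv2,numpy as np
s=monitor.read_state(); print({k:np.round(s[k],3) for k in('clock','eef_pos','wrist_force')})
a=imaging.camera('scene')['img'][60:300,200:420];b=imaging.camera('top')['img'][160:400,240:560]
cv2.imwrite('pics/a3.png',cv2.resize(np.hstack([a,b])[:,:,::-1],None,fx=1.48,fy=1.48))
E
```

```text
{'clock': np.float64(10.325), 'eef_pos': array([ 492.278, -235.793,  181.39 ]), 'wrist_force': array([-0.151,  0.021, -0.428])}
```

View pics/a3.png

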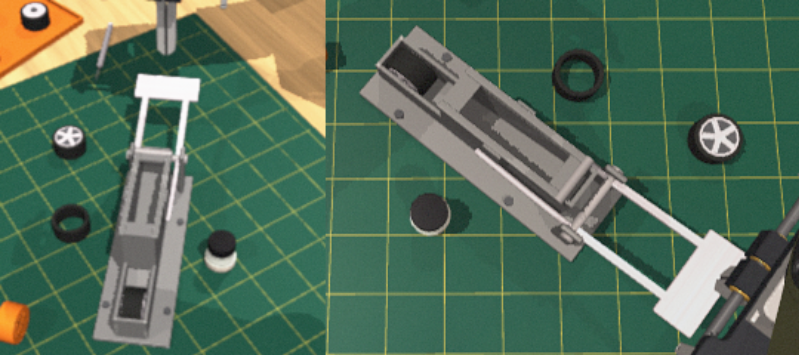

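The lid is shut and the paddle is back up at (167,88). The wheel is in the pocket at (132,300), the bystanders haven't moved, and the arm is clear.

```bash
python3 -c "
from cell import job; print(job.sign_off())"
```

```text
the job is handed in; nothing more can be done
None
```

The job is handed in, with no verdict returned: I held the lever at its stop until the wheel was in the pocket, then let it up over about four seconds, and the final pictures show the lid shut, the bystanders in place and the arm clear.

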